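Clamp a glued slat to its board with a spring clamp

ROBOT

A 6-joint arm with a two-finger parallel gripper is mounted at the origin on a cart in front of the work surface, level with it; the furniture and walls round the work are solid. World frame = base frame: x ahead of the robot, y to its left, z up, the work surface at z = 0. Lengths are in m, angles in rad, forces in N, time in s.
With the tool pointing down it reaches from about 0.375 to 0.9 m from the base axis. Payload 3.1 kg.
Tool frame: the origin (TCP) lies at the very end of the fingers, on their centre line; the grasp point (between the pads) lies 19 mm behind it; z points along the fingers, y is the direction in which the jaws open and shut (so a half turn about z gives the same grasp; the last joint's range is limited). The gripper opens to 87 mm and grips with 3 to 60 N. Pads are 19 mm wide; open, the fingers measure 117 mm over their backs; the gripper's body (75 mm by 190 mm) begins 51 mm behind the grasp point.
Start: joints at [0.956, 0.527, 1.433, -0, 1.181, -0.178], TCP at [0.264, 0.566, 0.223] pointing down, gripper open.
Joint ranges: [-3.08, 3.08], [-0.75, 2.2], [0.22, 2.44], [-1.43, 4.57], [0, 2.65], [-2.85, 2.85]. Speed limits (rad/s): [2.79, 2.79, 3.14, 3.14, 3.14, 3.14].

INTERFACE

Orientations are given as a rotation vector (axis times angle).
In Python, from plant import robot, eyes, nets gives the robot as it stands.
- The arm moves only by the tool play_rows, never from a script. Its argument "steps" is a list of rows, each a list of 4 numbers: the shift along the world's x, y, z in mm, then the turn about the world's z in degrees. A call has 1 to 8 rows; each row is the pose to reach, as a shift and turn from the pose commanded when the call began; what a row does not reach only later rows make up. A row lasts 1/12 s, in which the tool goes at most 41.7 mm and 7.16 degrees, less where a joint would pass 70% of its speed; a pose out of reach is approached as far as the arm can. A call with a gripper value outside its range is refused whole. "claw" is the opening, from 0 (shut) to 1 (fully open), set as the call begins (left out, the last holds). The fingers move at their own pace and stop on an object; "newtons" is the grip in N (left out, the last holds). Time passes only in rows, so rows that repeat a pose let the fingers close. It gives the time, the measured TCP pose, the force and the opening at its end, in the units of the state.
- robot.sense(): the state, without advancing time (a new reading comes with each control period).
- eyes.capture(name): name is "scene" or "side" or "wrist"; returns a dict with "image" (400x640x3 uint8, blue, green, red), "vertical_fov" (degrees; the focal length in pixels is half the picture's height over the tangent of half this angle, whatever the lens; pixels are square), "cx", "cy" (the principal point, pixels), "rvec" (rotation vector, rad) and "tvec" (3), from world to camera coordinates, as OpenCV has them. Camera axes: x right, y down, z forward; pixel columns grow to the right and rows downward; lengths in m; the calibration is good to about 2 mm. A picture is of the moment at which its call begins. There is no depth.
- robot.finish_job(): hands the job in, once; it reports no verdict.
Trained networks look in a picture, given as the dict that the camera call returned (one of the last four; its "shot" number tells which), for a name from the list of things; names that differ only in an ending like _2 or _b are one class to them, and where a whole thing is asked for, a point or a joint stands for the part that bears it (a point fixed in the world has none). Each returns a list of dicts, best first, with "score" (0 to 1); they miss things now and then, are a little off and sometimes report something else, mostly with a low value. They report only what shows in the picture. A call takes as long as a camera call.
- nets.find_in(query, picture): "pixel" ([column, row] in pixels, amid what is visible of it).
- nets.tip_of(query, picture): "pixel" ([column, row] in pixels: a listed point, or the origin of a listed thing).
The state is a dict: "time_s": time; "joint_pos": joint angles; "joint_vel": joint speeds; "effort": joint torques, N m; "eef_pos": TCP position; "tcp_rot": TCP orientation; "wrist_force": force on the tool from outside, world axes, zero at the start; "wrist_torque": the same for the moment, N m; "width": finger opening in m.
Only numpy, scipy, OpenCV 4.12 (cv2) and the standard library are available. Lean on these libraries where they do the work, as an engineer would, in place of code of your own. Each camera call takes 0.05 s, during which the arm holds its last target.

TASK

In one of the wooden stands a slat has been glued to the front of a board, but it stands off at the top. Squeeze the handles of the spring clamp parked on the small block, bring the clamp over the doubled board (not the single spare one) and let its jaws close over the middle of the top edge, well down over both pieces, so that the slat is pulled fully home. Leave the clamp there, upright and square to the board.

Things in the scene. Friction and masses are not known exactly. Their poses are not given: they have to be found in the camera images.
- clamp_pin (a point): Pivot pin and mid-height of the upright steel spring clamp, jaws down on the parking fin, 28 mm above the fin. x: squeeze direction; y: along pin and fin; z: up. Two black-sleeved handles rise in a V, tops 61 mm above the pin, 62 mm over the outsides, 26 mm wide along y. Grip both outsides 54 mm above the pin; about 6 N opens it, 11 N fully: handles parallel, 19 mm. Pin may shift 10 mm meanwhile.
- clamp_jaw (a joint): Opening angle of one clamp jaw (the other mirrors it), sprung shut: 0 on the 10 mm parking fin, 0.02 on the closed 14 mm work, 0.33 rad at the fully open stop. Black lips, 26 mm wide along the edge: fully open they are 45 mm apart and reach 54 mm below the pin; closed they press 55 mm below it. Up to 45 mm of an edge fits between the jaws. Clamp 0.1 kg, 34 mm along the pin.
- work_edge (a point): Middle of the doubled board's top edge, 100 mm above the desk. x: across, from slat to board; y: along the edge; z: up. Centre of the 14 mm thickness when closed: 8 mm plywood board on edge, 120 mm long, with a 6 mm light-wood slat, 96 mm long, in front (top 1 mm lower, standing off 5 mm further to -x). Foot 130x56x20 mm, fixed. The spare, a like stand, has one bare 8 mm board; they swap places.
- slat (a joint): Angle by which the slat stands off its board, hinging at its foot: 0 or just below fully home, 0.055 rad at the start (about 5 mm at the top). A weak spring holds it off; about 1 N at the top pushes it home.

How it is judged:
On the way:
1. the clamp is carried off the parking block with its jaws held open (value of joint clamp_jaw above 0.15 rad and distance of clamp_pin from where it was at the start of the episode above 0.06 m), for 0.2 s.
At the end, for the whole second after the job is handed in: The clamp, released, grips the doubled board: its pin 6 to 43 mm above the top edge, within 20 mm of the edge's middle along it and 15 mm across, jaws closed to under 0.12 rad, the clamp within 0.3 rad of upright and 0.25 rad of square to the board, and the slat pulled home (under 0.02 rad) (value of joint slat below 0.02 rad and value of joint clamp_jaw below 0.12 rad and z of clamp_pin in the frame of work_edge between 0.006 and 0.043 m and y of clamp_pin in the frame of work_edge between -0.02 and 0.02 m and x of clamp_pin in the frame of work_edge between -0.015 and 0.015 m and angle between clamp_pin's own z axis and vertical below 0.3 rad and angle between the y axis of clamp_pin and the y axis of work_edge, either way round below 0.25 rad); the robot touches nothing.
It also fails if it takes over 40 s, if anything falls off the work surface, if the arm or the gripper's body presses on something with over 40 N, if the wrist force passes 120 N, or if a joint passes its speed limit or range.

## Working session

There is one attempt and no reset: what is moved stays moved. The work goes in short steps, Python scripts to look and compute and a tool call to move; the robot and the scene stay as the last step left them, time stands still between calls to the robot, and variables do not carry over. Pictures are saved under pics/ and viewed, and the job is handed in when it is done.

Besides the shell and the picture viewer there is one more tool, called after "Emit:" as name([rows], argument=value, ...), one row to a line, values as JSON. play_rows: Moves the arm, as the interface text tells. Its arguments: {"type":"object","properties":{"steps":{"type":"array"},"claw":{"type":"number"},"newtons":{"type":"number"}},"required":["steps"]}

```bash
ls; mkdir -p pics; cat > h.py <<'E'
import numpy as np, cv2
from plant import robot, eyes, nets
def K(p):
    f=p["image"].shape[0]/2/np.tan(np.radians(p["vertical_fov"])/2)
    return np.array([[f,0,p["cx"]],[0,f,p["cy"]],[0,0,1]])
def P(p):
    R=cv2.Rodrigues(np.array(p["rvec"],float))[0]
    return K(p)@np.c_[R,np.array(p["tvec"],float).reshape(3)]
def tri(ps,xs):
    A=[]
    for p,x in zip(ps,xs):
        M=P(p); A+= [x[0]*M[2]-M[0], x[1]*M[2]-M[1]]
    A=np.array(A); A=A/np.linalg.norm(A[:,:3],axis=1)[:,None]
    return np.linalg.lstsq(A[:,:3],-A[:,3],rcond=None)[0]
def onz(p,x,z):
    M=P(p); A=np.array([x[0]*M[2]-M[0], x[1]*M[2]-M[1]])
    return np.r_[np.linalg.solve(A[:,:2],-(A[:,2]*z+A[:,3])),z]
def pr(p,X):
    v=P(p)@np.r_[X,1]; return v[:2]/v[2]
E
python3 - <<'E'
from h import *
s=robot.sense(); print({k:np.round(v,3).tolist() for k,v in s.items()})
for n in ["scene","side","wrist"]:
    p=eyes.capture(n); cv2.imwrite(f"pics/{n}0.png",p["image"])
    R=cv2.Rodrigues(np.array(p["rvec"],float))[0]; print(n,"cam at",-R.T@np.array(p["tvec"]).reshape(3),"fwd",R[2],p["vertical_fov"])
    for q in ["clamp_pin","work_edge","slat"]:
        for f in ("find_in","tip_of"):
            try: print(q,f,[(np.round(d["pixel"]).tolist(),round(d["score"],2)) for d in getattr(nets,f)(q,p)][:3])
            except Exception as e: print(q,f,e)
E
```

```text
pics
{'time_s': 0.0, 'joint_pos': [0.956, 0.528, 1.434, 0.0, 1.181, -0.179], 'joint_vel': [-0.0, -0.001, 0.0, 0.0, -0.002, -0.001], 'effort': [-0.002, -44.004, -17.659, 0.063, 0.058, -0.0], 'eef_pos': [0.264, 0.566, 0.222], 'tcp_rot': [-0.68, -3.066, 0.003], 'wrist_force': [0.373, -0.491, -0.642], 'wrist_torque': [0.001, -0.004, 0.029], 'width': 0.087}
scene cam at [0.21767463 0.14248577 0.71690026] fwd [ 0.36019402 -0.57203869 -0.73690705] 50.38998532422255
clamp_pin find_in [([331.0, 246.0], 0.97)]
clamp_pin tip_of [([333.0, 249.0], 0.7)]
work_edge find_in [([231.0, 230.0], 0.8)]
work_edge tip_of [([227.0, 207.0], 0.96)]
slat find_in [([235.0, 218.0], 0.91)]
slat tip_of it knows: clamp_pin, work_edge
side cam at [ 0.35775007 -1.08347584  0.4519466 ] fwd [ 0.20152584  0.8913608  -0.40603358] 45.46483306571052
clamp_pin find_in [([255.0, 182.0], 0.56)]
clamp_pin tip_of [([257.0, 188.0], 0.93)]
work_edge find_in [([367.0, 213.0], 0.84)]
work_edge tip_of [([364.0, 183.0], 0.8)]
slat find_in [([365.0, 204.0], 0.96)]
slat tip_of it knows: clamp_pin, work_edge
wrist cam at [0.19261492 0.59884793 0.38519976] fwd [ 0.25937797 -0.1211527  -0.9581467 ] 67.67330187699974
clamp_pin find_in []
clamp_pin tip_of []
work_edge find_in []
work_edge tip_of []
slat find_in []
slat tip_of it knows: clamp_pin, work_edge
```

View pics/scene0.png

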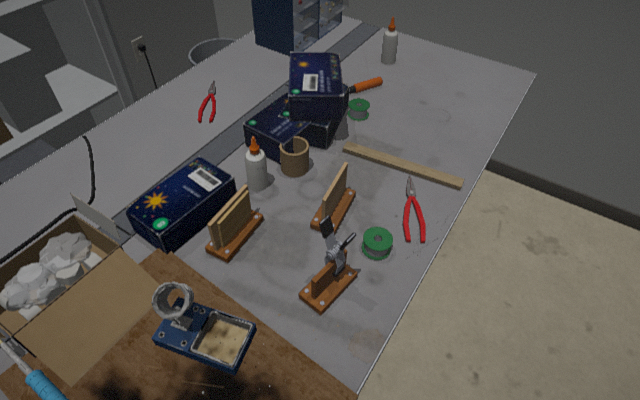

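View pics/side0.png

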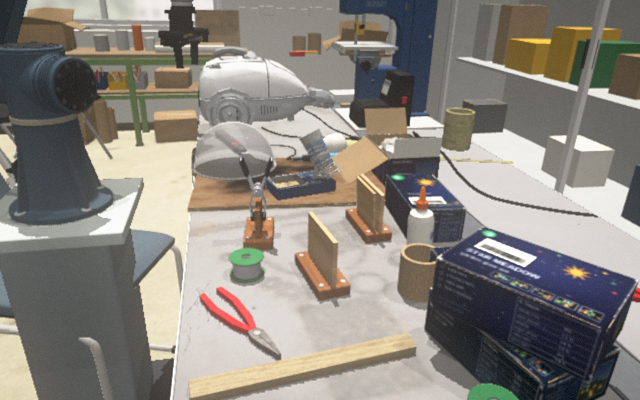

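```bash
python3 - <<'E'
from h import *
a=eyes.capture("scene");b=eyes.capture("side")
for q in ["clamp_pin","work_edge"]:
    x=[nets.tip_of(q,p)[0]["pixel"] for p in (a,b)]
    X=tri((a,b),x); print(q,X,[pr(p,X)-y for p,y in zip((a,b),x)])
for n,p in (("a",a),("b",b)):
    im=p["image"]; im=im[130:330,150:450] if n=="a" else im[120:270,220:460]
    cv2.imwrite(f"pics/z{n}.png",cv2.resize(im,None,fx=2.6,fy=2.6,interpolation=2))
E
```

```text
clamp_pin [ 0.4203701  -0.2398312   0.10664623] [array([-1.18170227, -0.81998874]), array([-1.25718674,  0.44865654])]
work_edge [ 0.64155407 -0.21511717  0.09919888] [array([-0.51914596, -0.56719955]), array([-0.58701628,  0.40202299])]
```

View pics/za.png

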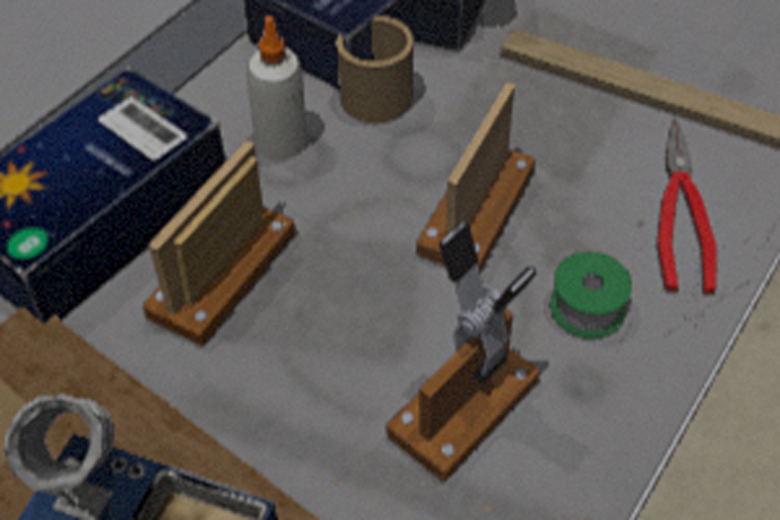

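View pics/zb.png

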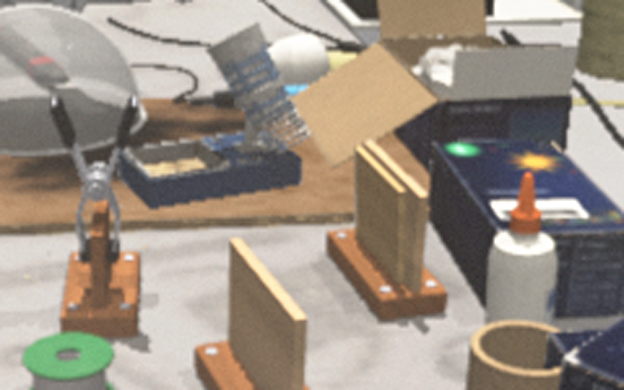

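```bash
python3 - <<'E'
from h import *
a=eyes.capture("scene");b=eyes.capture("side")
za=lambda u,v:(u/2.6+150,v/2.6+130); zb=lambda u,v:(u/2.6+220,v/2.6+120)
def yaw(A,B): d=B-A; return np.degrees(np.arctan2(d[1],d[0])),np.linalg.norm(d)
def show(n,p,A,B,z):
    A=onz(p,A,z);B=onz(p,B,z);print(n,A,B,(A+B)/2,yaw(A,B))
show("board top scene",a,za(152,246),za(250,144),.1)
show("slat top scene",a,za(178,240),za(259,160),.099)
show("foot scene",a,za(203,340),za(294,226),.015)
show("foot top end",a,za(147,305),za(203,335),.02)
show("board top side",b,zb(369,142),zb(424,192),.1)
show("foot side",b,zb(330,237),zb(384,308),.02)
show("fin top scene",a,za(423,388),za(508,315),.079)
show("fin foot scene",a,za(444,465),za(540,367),.02)
show("fin foot end scene",a,za(388,425),za(444,465),.02)
show("fin foot side",b,zb(63,318),zb(137,318),.02)
show("handle tops side?",b,zb(57,100),zb(132,100),.168)
E
```

```text
board top scene [ 0.64413826 -0.16337299  0.1       ] [ 0.65075887 -0.27966709  0.1       ] [ 0.64744856 -0.22152004  0.1       ] (np.float64(-86.74167841605188), np.float64(0.11648240040234292))
slat top scene [ 0.63325467 -0.17819683  0.099     ] [ 0.63499145 -0.27107636  0.099     ] [ 0.63412306 -0.22463659  0.099     ] (np.float64(-88.9287344903455), np.float64(0.09289576826515612))
foot scene [ 0.6090831  -0.15985184  0.015     ] [ 0.62093628 -0.2856492   0.015     ] [ 0.61500969 -0.22275052  0.015     ] (np.float64(-84.6172303385925), np.float64(0.1263545612967398))
foot top end [ 0.6629333  -0.15817256  0.02      ] [ 0.60924833 -0.1610801   0.02      ] [ 0.63609082 -0.15962633  0.02      ] (np.float64(-176.8999312998717), np.float64(0.053763650933705075))
board top side [ 0.64271108 -0.17222105  0.1       ] [ 0.65366004 -0.28043758  0.1       ] [ 0.64818556 -0.22632931  0.1       ] (np.float64(-84.2226773183489), np.float64(0.10876901329373395))
foot side [ 0.61170855 -0.17915832  0.02      ] [ 0.61988905 -0.30723645  0.02      ] [ 0.6157988  -0.24319738  0.02      ] (np.float
[... 337 characters left out ...]
    ] [ 0.39315768 -0.22437066  0.02      ] (np.float64(-98.8377710841529), np.float64(0.10648903248171028))
fin foot end scene [ 0.45088318 -0.17575153  0.02      ] [ 0.40133802 -0.1717583   0.02      ] [ 0.4261106  -0.17375491  0.02      ] (np.float64(175.39205030146604), np.float64(0.049705828679085205))
fin foot side [ 0.38596722 -0.28412779  0.02      ] [ 0.43829933 -0.29280166  0.02      ] [ 0.41213328 -0.28846473  0.02      ] (np.float64(-9.411026291498123), np.float64(0.05304606590019626))
handle tops side? [ 0.39097437 -0.23427449  0.168     ] [ 0.44329953 -0.24138658  0.168     ] [ 0.41713695 -0.23783053  0.168     ] (np.float64(-7.740269435895361), np.float64(0.05280629350299592))
```

```bash
python3 - <<'E'
from h import *
b=eyes.capture("side")
for X in [(.264,.566,.223),(.264,.566,.42),(0.42,-0.24,.107),(.3,.3,.1),(.4,.2,.1)]: print(X,pr(b,np.array(X)))
E
```

```text
(0.264, 0.566, 0.223) [187.89695695  65.60781438]
(0.264, 0.566, 0.42) [182.05422827  -0.62290289]
(0.42, -0.24, 0.107) [259.0485612  189.42014157]
(0.3, 0.3, 0.1) [200.55062466 123.28157906]
(0.4, 0.2, 0.1) [237.67042424 131.49360791]
```

View pics/wrist0.png

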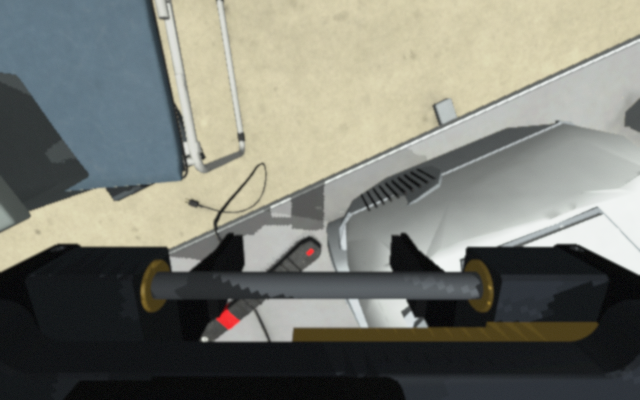

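Emit:
play_rows([
  [0,0,40,0],
  [0,0,80,0],
  [0,0,115,-4],
  [18,-36,120,-11],
  [36,-72,120,-18],
  [54,-108,120,-25],
  [72,-144,120,-32],
  [90,-180,120,-39],
], claw=1)

```text
time_s: 2.02
eef_pos: [0.3546, 0.3847, 0.3428]
tcp_rot: [1.672, 2.659, 0.001]
wrist_force: [0.6, -0.6, -0.6]
width: 0.0874
```

Emit:
play_rows([
  [15,-38,0,-7],
  [30,-76,0,-14],
  [45,-114,0,-21],
  [60,-152,0,-28],
  [70,-192,0,-35],
  [75,-232,0,-35],
  [75,-272,0,-35],
  [72,-312,0,-35],
])

```text
time_s: 2.68
eef_pos: [0.4268, 0.0723, 0.3428]
tcp_rot: [2.389, 2.039, 0.001]
wrist_force: [0.4, -0.9, -0.2]
width: 0.0869
```

Emit:
play_rows([
  [0,-40,0,0],
  [-5,-80,0,0],
  [-10,-120,0,0],
  [-16,-160,0,0],
  [-16,-200,0,0],
  [-16,-240,0,0],
  [-16,-280,0,0],
  [-16,-280,0,0],
])

```text
time_s: 3.35
eef_pos: [0.411, -0.2132, 0.3429]
tcp_rot: [2.392, 2.028, -0.004]
wrist_force: [0.4, -0.1, 0.5]
width: 0.0872
```

```bash
python3 - <<'E'
from h import *
ps=[eyes.capture(n) for n in ("wrist","scene","side")]
cv2.imwrite("pics/w1.png",ps[0]["image"])
for q in ["clamp_pin","work_edge"]:
    xs=[];us=[]
    for p in ps:
        r=nets.tip_of(q,p); print(q,[(np.round(d["pixel"],1).tolist(),round(d["score"],2)) for d in r])
        if r and r[0]["score"]>.5: us.append(p);xs.append(r[0]["pixel"])
    if len(us)>1: X=tri(us,xs); print(X,[np.round(pr(p,X)-y,1) for p,y in zip(us,xs)])
E
```

```text
clamp_pin [([323.9, 191.0], 0.67)]
clamp_pin [([333.5, 247.5], 0.76)]
clamp_pin [([255.7, 187.6], 0.61)]
[ 0.41721884 -0.2405301   0.11229468] [array([ 0.3, -0.7]), array([2.2, 0.8]), array([ 1.8, -0.6])]
work_edge [([488.4, 150.0], 0.9)]
work_edge [([230.8, 207.6], 0.73)]
work_edge [([364.8, 180.4], 0.97)]
[ 0.63704601 -0.21916216  0.10503623] [array([-3.8, -2.7]), array([ 0.3, -2.1]), array([1. , 0.1])]
```

View pics/w1.png

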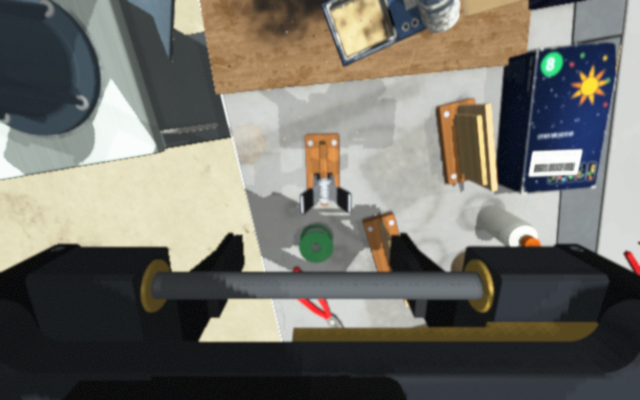

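```bash
python3 - <<'E'
from h import *
p=eyes.capture("wrist"); im=p["image"]
cv2.imwrite("pics/w2a.png",cv2.resize(im[120:230,270:380],None,fx=5,fy=5,interpolation=2))
cv2.imwrite("pics/w2b.png",cv2.resize(im[80:200,420:530],None,fx=5,fy=5,interpolation=2))
E
```

```text
(no output)
```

View pics/w2a.png

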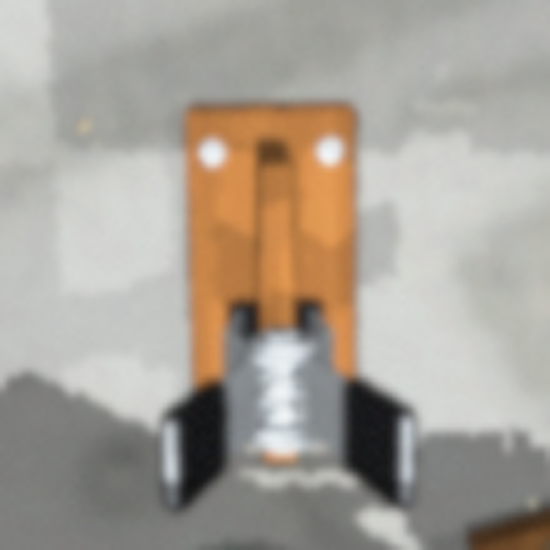

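View pics/w2b.png

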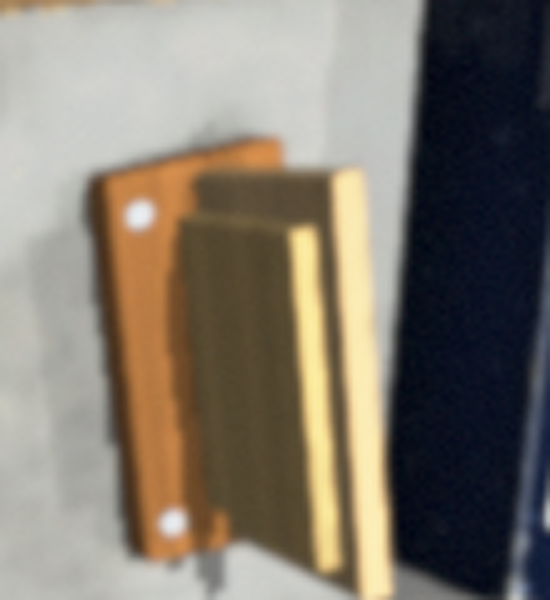

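```bash
python3 - <<'E'
from h import *
p=eyes.capture("wrist")
a=lambda u,v:(u/5+270,v/5+120); b=lambda u,v:(u/5+420,v/5+80)
L=onz(p,a(172,462),.168);R=onz(p,a(405,460),.168)
print("handles",L,R,(L+R)/2,np.linalg.norm(L-R),np.degrees(np.arctan2(*(R-L)[[1,0]])))
L=onz(p,a(188,110),.02);R=onz(p,a(355,110),.02)
print("fin foot end",(L+R)/2,np.degrees(np.arctan2(*(R-L)[[1,0]])),np.linalg.norm(L-R))
A=onz(p,a(188,110),.02);B=onz(p,a(194,385),.02);print("left foot edge yaw",np.degrees(np.arctan2(*(A-B)[[1,0]]))-90)
A=onz(p,a(258,165),.079);B=onz(p,a(258,325),.079);C=onz(p,a(293,165),.079);print("fin edge yaw",A,B,C,np.degrees(np.arctan2(*(A-B)[[1,0]]))-90)
# board
A=onz(p,b(333,172),.1);A2=onz(p,b(364,172),.1);B=onz(p,b(361,594),.1);B2=onz(p,b(392,594),.1)
M=(A+A2+B+B2)/4;d=(A+A2-B-B2)/2;y=np.degrees(np.arctan2(d[1],d[0]))-90
print("board mid",M,"len",np.linalg.norm(d),"yaw",y,"thick",np.linalg.norm(A-A2))
S=(onz(p,b(290,226),.099)+onz(p,b(318,226),.099))/2;T=(onz(p,b(316,570),.099)+onz(p,b(342,570),.099))/2
print("slat mid",(S+T)/2,np.linalg.norm(S-T),np.degrees(np.arctan2(*(S-T)[[1,0]]))-90)
t=np.radians(y);ex=np.array([np.cos(t),np.sin(t),0]);print("work edge", M-3*ex*1e-3)
print(robot.sense()["eef_pos"])
E
```

```text
handles [ 0.3899899  -0.23925528  0.168     ] [ 0.44502073 -0.24740598  0.168     ] [ 0.41750532 -0.24333063  0.168     ] 0.05563115427437089 -8.424910342792762
fin foot end [ 0.42725678 -0.17566314  0.02      ] -8.942095793022679 0.053558368952742144
left foot edge yaw -8.169017911434409
fin edge yaw [ 0.42056849 -0.184484    0.079     ] [ 0.41351559 -0.23075177  0.079     ] [ 0.43041138 -0.18603282  0.079     ] -8.667244363270072
board mid [ 0.64937647 -0.22495337  0.1       ] len 0.11788676713620834 yaw 4.295835820275244 thick 0.00809322222756811
slat mid [ 0.63751005 -0.22660434  0.099     ] 0.09677986823039325 4.1483634248481565
work edge [ 0.6463849  -0.22517808  0.1       ]
[ 0.41050551 -0.20482092  0.342719  ]
```

Emit:
play_rows([
  [3,-18,-30,0],
  [7,-36,-60,0],
  [7,-36,-95,0],
  [7,-36,-125,0],
  [7,-36,-155,0],
  [7,-36,-180,0],
  [7,-36,-195,0],
  [7,-36,-201,0],
])

```text
time_s: 4.57
eef_pos: [0.4163, -0.2404, 0.1393]
tcp_rot: [-2.385, -2.037, 0.001]
wrist_force: [0.6, 0.2, 0.3]
width: 0.087
```

Emit:
play_rows([
  [0,0,0,0],
  [0,0,0,0],
])

```text
time_s: 4.73
eef_pos: [0.4179, -0.2419, 0.142]
tcp_rot: [2.388, 2.04, 0.0]
wrist_force: [-1.2, -0.0, 1.1]
width: 0.0871
```

```bash
python3 - <<'E'
from h import *
p=eyes.capture("wrist"); cv2.imwrite("pics/w3.png",p["image"])
b=eyes.capture("side"); cv2.imwrite("pics/s3.png",cv2.resize(b["image"][100:260,180:440],None,fx=3,fy=3,interpolation=2))
s=robot.sense();print(s["eef_pos"],s["wrist_force"])
E
```

```text
[ 0.4182762  -0.24232468  0.14278224] [-0.78945612  0.94989928 -0.36204533]
```

View pics/w3.png

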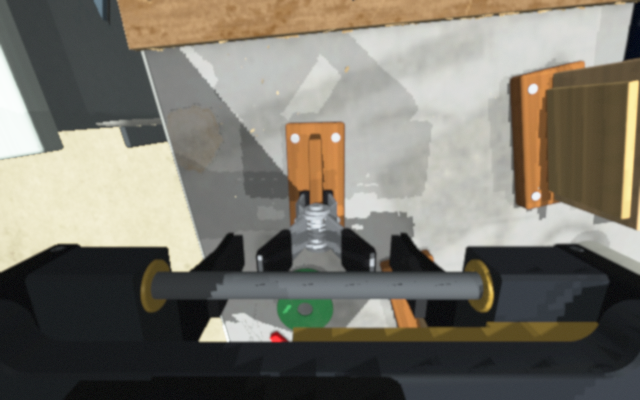

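View pics/s3.png

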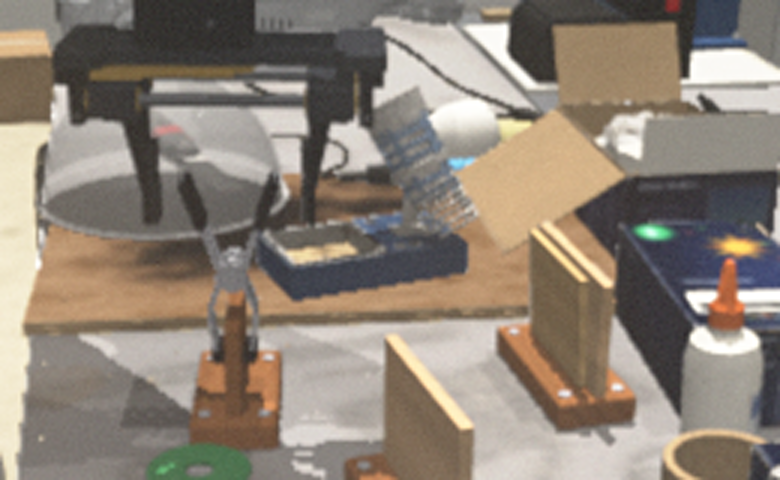

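Emit:
play_rows([
  [0,0,0,0],
  [0,0,0,0],
  [0,0,0,0],
  [0,0,0,0],
  [0,0,0,0],
  [0,0,0,0],
  [0,0,0,0],
  [0,0,0,0],
], claw=0, newtons=20)

```text
time_s: 5.5
eef_pos: [0.4172, -0.2416, 0.1414]
tcp_rot: [-2.389, -2.039, 0.0]
wrist_force: [0.7, -0.7, -1.5]
width: 0.0416
```

Emit:
play_rows([
  [0,0,0,0],
  [0,0,0,0],
  [0,0,0,0],
  [0,0,0,0],
])

```text
time_s: 5.83
eef_pos: [0.4173, -0.2416, 0.1415]
tcp_rot: [-2.389, -2.04, 0.0]
wrist_force: [0.9, 0.4, -1.2]
width: 0.0184
```

```bash
python3 - <<'E'
from h import *
p=eyes.capture("wrist"); cv2.imwrite("pics/w4.png",p["image"])
b=eyes.capture("side"); cv2.imwrite("pics/s4.png",cv2.resize(b["image"][100:260,180:440],None,fx=3,fy=3,interpolation=2))
s=robot.sense();print(s["eef_pos"],s["wrist_force"],s["width"])
E
```

```text
[ 0.41737229 -0.24169426  0.14153073] [ 0.64892648 -0.1540985  -1.1279372 ] 0.01870423468299415
```

View pics/w4.png

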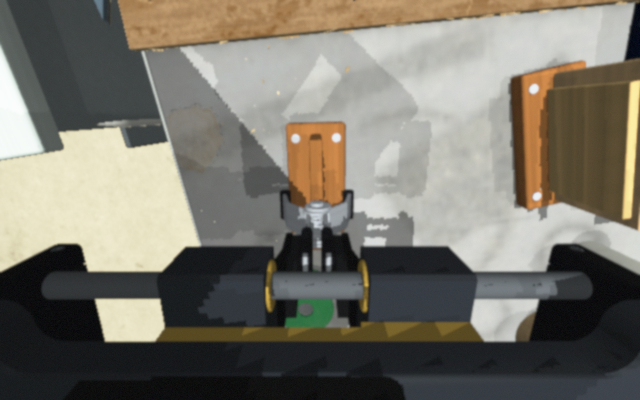

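View pics/s4.png

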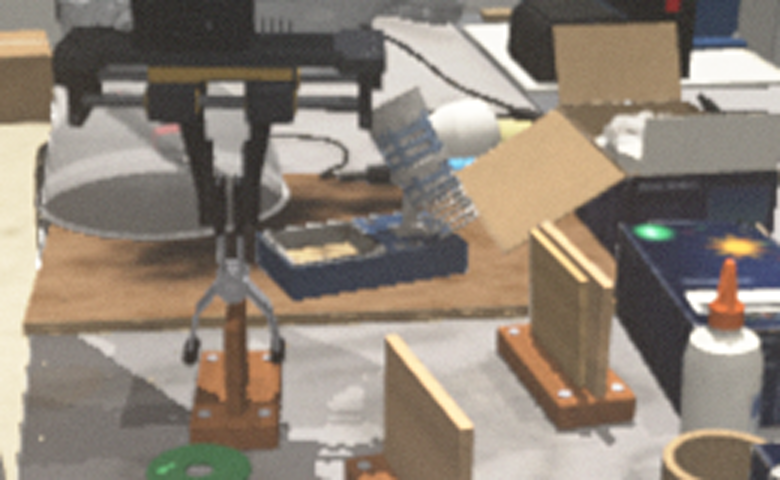

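Emit:
play_rows([
  [0,0,20,0],
  [0,0,45,0],
  [0,0,75,0],
  [0,0,105,0],
  [0,0,130,0],
  [0,0,140,0],
  [0,0,140,0],
])

```text
time_s: 6.52
eef_pos: [0.4187, -0.2429, 0.2845]
tcp_rot: [2.384, 2.035, 0.001]
wrist_force: [0.6, 0.2, -1.3]
width: 0.0185
```

Emit:
play_rows([
  [15,2,0,3],
  [40,4,0,6],
  [70,5,0,9],
  [100,7,0,12],
  [130,9,0,13],
  [155,11,0,13],
  [170,12,0,13],
  [170,12,0,13],
])

```text
time_s: 7.18
eef_pos: [0.5897, -0.2291, 0.2792]
tcp_rot: [-2.14, -2.298, -0.001]
wrist_force: [-0.5, 0.2, -0.3]
width: 0.0185
```

```bash
python3 - <<'E'
from h import *
ps=[eyes.capture(n) for n in ("wrist","scene","side")]
for p,n in zip(ps,"wcs"): cv2.imwrite(f"pics/{n}5.png",p["image"])
for q in ["clamp_pin","work_edge"]:
    xs=[];us=[]
    for p in ps:
        r=nets.tip_of(q,p); print(q,[(np.round(d["pixel"],1).tolist(),round(d["score"],2)) for d in r])
        if r and r[0]["score"]>.5: us.append(p);xs.append(r[0]["pixel"])
    if len(us)>1: X=tri(us,xs); print(X,[np.round(pr(p,X)-y,1) for p,y in zip(us,xs)])
s=robot.sense();print(s["eef_pos"],s["tcp_rot"],s["wrist_force"],s["width"])
E
```

```text
clamp_pin [([317.4, 224.6], 0.93)]
clamp_pin []
clamp_pin [([345.5, 120.5], 0.97)]
[ 0.58791446 -0.23137867  0.23302868] [array([-2.7, -0.9]), array([ 1.2, -0.1])]
work_edge [([364.0, 182.5], 0.71)]
work_edge []
work_edge [([366.6, 182.4], 0.93)]
[ 0.64066879 -0.22492576  0.10348235] [array([-2.9, -1. ]), array([ 1.7, -0.3])]
[ 0.58669932 -0.22988786  0.28182882] [ 2.14392757e+00  2.29628161e+00 -6.21016974e-05] [-0.0551214  -0.12754771 -0.15843987] 0.01837242633849463
```

View pics/w5.png

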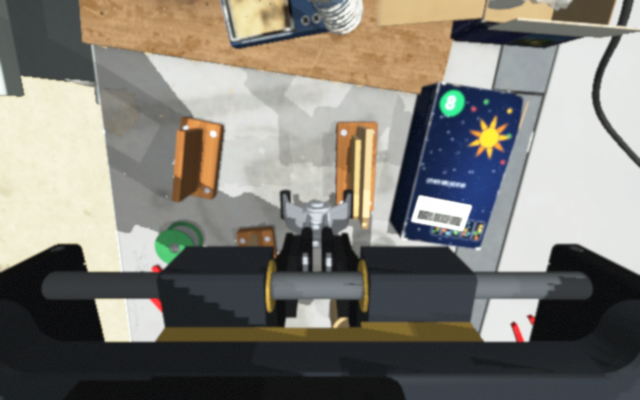

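View pics/s5.png

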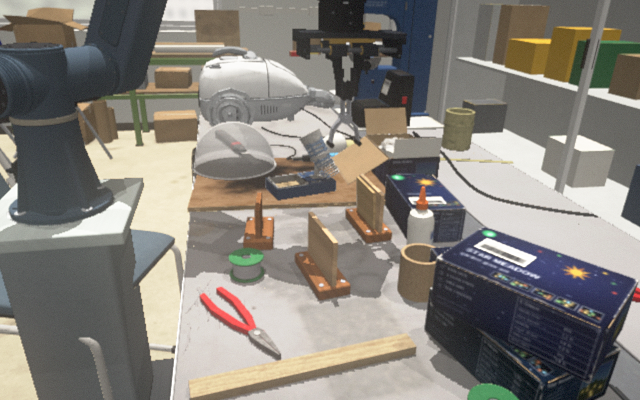

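View pics/c5.png

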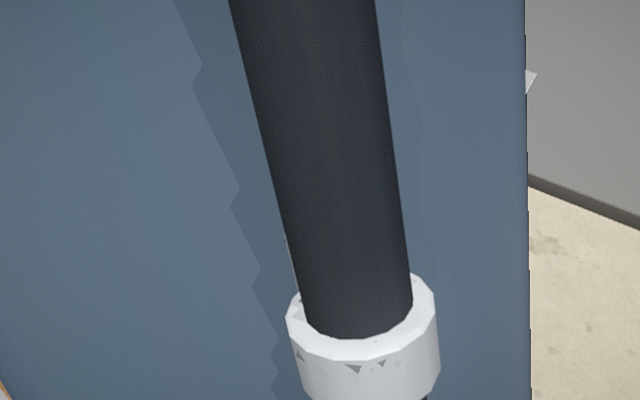

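```bash
python3 - <<'E'
import cv2
im=cv2.imread("pics/w5.png")
cv2.imwrite("pics/w5z.png",cv2.resize(im[110:250,270:400],None,fx=4.2,fy=4.2,interpolation=2))
im=cv2.imread("pics/s5.png")
cv2.imwrite("pics/s5z.png",cv2.resize(im[40:250,300:440],None,fx=2.8,fy=2.8,interpolation=2))
E
```

```text
(no output)
```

View pics/w5z.png

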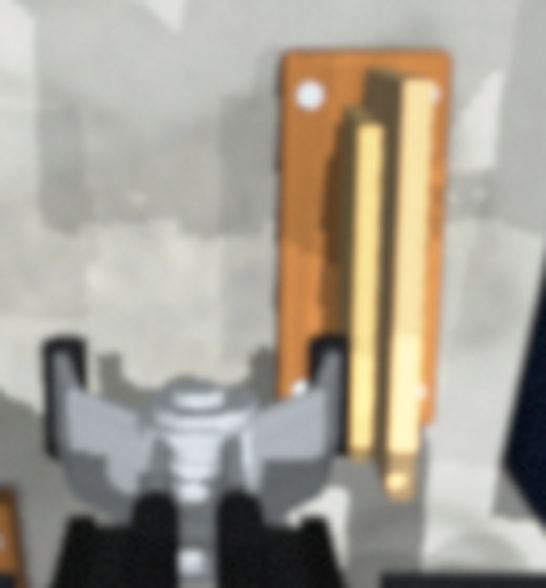

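View pics/s5z.png

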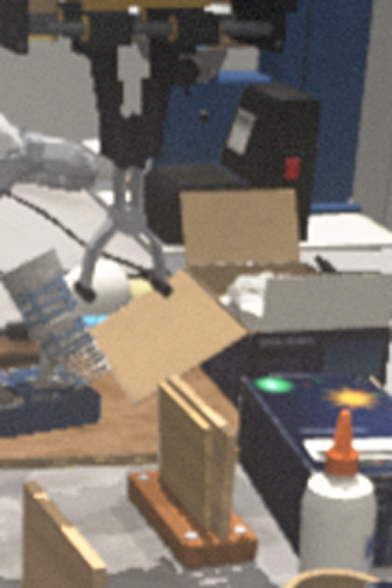

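```bash
python3 - <<'E'
from h import *
p=eyes.capture("wrist");s=eyes.capture("side")
e=np.array(robot.sense()["eef_pos"]);print(e)
w=lambda u,v:(u/4.2+270,v/4.2+110)
A=(onz(p,w(404,80),.1)+onz(p,w(432,80),.1))/2;B=(onz(p,w(388,497),.1)+onz(p,w(413,497),.1))/2
d=A-B;y=np.arctan2(d[1],d[0])-np.pi/2;M=(A+B)/2;print("board",M,np.linalg.norm(d),np.degrees(y),"edge",M-.003*np.array([np.cos(y),np.sin(y),0]))
S=(onz(p,w(358,124),.099)+onz(p,w(384,124),.099))/2;T=(onz(p,w(347,458),.099)+onz(p,w(372,458),.099))/2
print("slat",(S+T)/2,np.linalg.norm(S-T))
for z in np.arange(.21,.26,.005):
    X=np.r_[e[:2],z];print(round(z,3),pr(s,X),pr(p,X))
for z in np.arange(.165,.2,.005): print(round(z,3),pr(s,np.r_[e[:2],z]))
# lips centre in wrist
for z in (.175,.18): print((onz(p,w(43,340),z)+onz(p,w(345,340),z))/2,np.linalg.norm(onz(p,w(43,340),z)-onz(p,w(345,340),z)))
r=cv2.Rodrigues(np.array(robot.sense()["tcp_rot"]))[0];print("tool y yaw",np.degrees(np.arctan2(r[1,1],r[0,1])), r[:,2])
E
```

```text
[ 0.58702531 -0.22987044  0.28186619]
board [ 0.64606974 -0.22654321  0.1       ] 0.1198141915617603 4.34965396996334 edge [ 0.64307838 -0.22677074  0.1       ]
slat [ 0.63389349 -0.22727657  0.099     ] 0.09627406982159417
0.21 [345.4635696  132.18478795] [317.5863183  209.93796463]
0.215 [345.57730293 129.6093006 ] [317.60523973 211.88340841]
0.22 [345.69154865 127.02221013] [317.62492484 213.90737045]
0.225 [345.80631024 124.42343796] [317.64542081 216.01470215]
0.23 [345.92159119 121.8129048 ] [317.66677878 218.21066299]
0.235 [346.03739503 119.19053061] [317.68905431 220.50096436]
0.24 [346.15372535 116.55623466] [317.71230783 222.89181914]
0.245 [346.27058572 113.90993546] [317.73660518 225.38999802]
0.25 [346.38797979 111.25155078] [317.76201827 228.00289349]
0.255 [346.50591122 108.58099765] [317.78862575 230.73859294]
0.26 [346.6243837  105.89819232] [317.81651386 233.60596224]
0.165 [344.46246978 154.85465921]
0.17 [344.57174274 152.38017688]
0.175 [344.68149821 149.89476801]
0.18 [344.79173939 147.39836006]
0.185 [344.90246953 144.89087985]
0.19 [345.01369188 142.37225357]
0.195 [345.12540973 139.84240673]
0.2 [345.23762639 137.30126417]
[ 0.58534706 -0.22294474  0.175     ] 0.06712147629540573
[ 0.58526484 -0.22163014  0.18      ] 0.06587597056422839
tool y yaw 3.9459281636100125 [ 2.85788170e-04 -1.94441451e-04 -9.99999940e-01]
```

Emit:
play_rows([
  [20,2,0,0],
  [40,4,0,0],
  [52,6,-10,0],
  [57,6,-30,0],
  [57,6,-48,0],
  [57,6,-58,0],
  [57,6,-58,0],
  [57,6,-58,0],
])

```text
time_s: 8.4
eef_pos: [0.6438, -0.2235, 0.2227]
tcp_rot: [-2.142, -2.296, 0.001]
wrist_force: [-0.1, -0.6, 0.0]
width: 0.0186
```

```bash
python3 - <<'E'
from h import *
ps=[eyes.capture(n) for n in ("wrist","side")]
for p,n in zip(ps,"ws"):
    im=p["image"]; im=im[100:260,240:420] if n=="w" else im[80:260,300:460]
    cv2.imwrite(f"pics/{n}6.png",cv2.resize(im,None,fx=3.3,fy=3.3,interpolation=2))
for q in ["clamp_pin","work_edge"]:
    xs=[nets.tip_of(q,p)[0]["pixel"] for p in ps]
    X=tri(ps,xs); print(q,X,[np.round(pr(p,X)-y,1) for p,y in zip(ps,xs)])
s=robot.sense();print(s["eef_pos"],s["wrist_force"],s["width"])
E
```

```text
clamp_pin [ 0.64254566 -0.22290136  0.17906401] [array([-2.9, -1.1]), array([ 1.2, -0.1])]Traceback (most recent call last):
  File "<stdin>", line 7, in <module>
IndexError: list index out of range
```

View pics/w6.png

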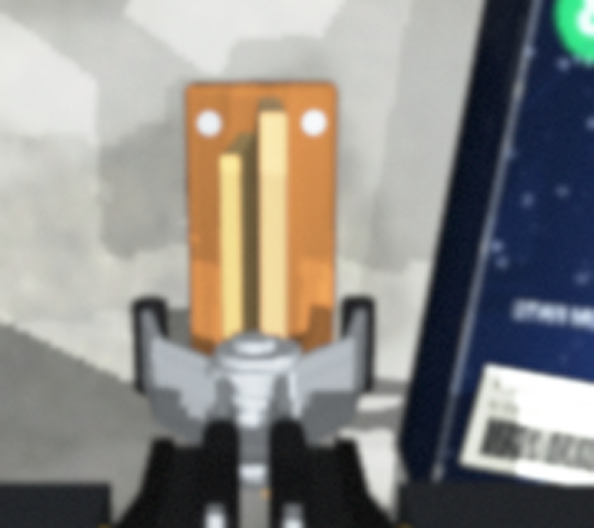

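View pics/s6.png

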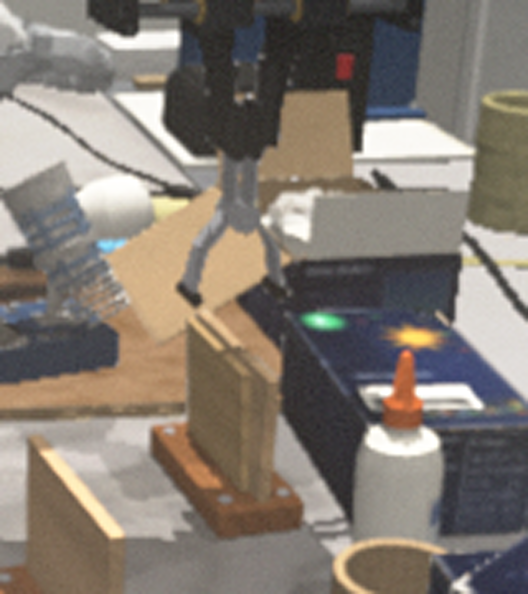

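Emit:
play_rows([
  [0,0,-12,0],
  [0,0,-24,0],
  [0,0,-36,0],
  [0,0,-46,0],
  [0,0,-54,0],
  [0,0,-59,0],
  [0,0,-59,0],
  [0,0,-59,0],
])

```text
time_s: 9.32
eef_pos: [0.6444, -0.2236, 0.1641]
tcp_rot: [-2.143, -2.297, 0.0]
wrist_force: [0.1, -0.0, -1.4]
width: 0.0185
```

```bash
python3 - <<'E'
from h import *
ps=[eyes.capture(n) for n in ("wrist","side")]
for p,n in zip(ps,"ws"):
    im=p["image"]; im=im[100:260,240:420] if n=="w" else im[80:260,300:460]
    cv2.imwrite(f"pics/{n}7.png",cv2.resize(im,None,fx=3.3,fy=3.3,interpolation=2))
for q in ["clamp_pin"]:
    xs=[nets.tip_of(q,p)[0]["pixel"] for p in ps]
    X=tri(ps,xs); print(q,X,[np.round(pr(p,X)-y,1) for p,y in zip(ps,xs)])
s=robot.sense();print(s["eef_pos"],s["wrist_force"],s["width"])
E
```

```text
clamp_pin [ 0.64316522 -0.22512229  0.12148457] [array([-0., -0.]), array([ 0., -0.])]
[ 0.64486352 -0.22394928  0.16537872] [ 0.43477505 -0.17232024 -2.08244385] 0.018427859865874245
```

View pics/w7.png

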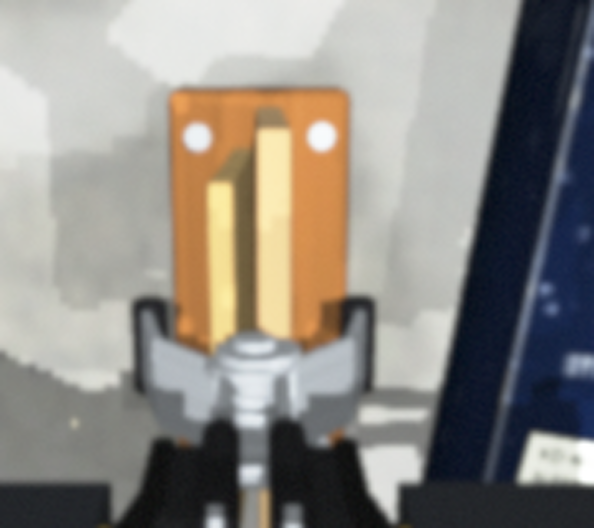

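View pics/s7.png

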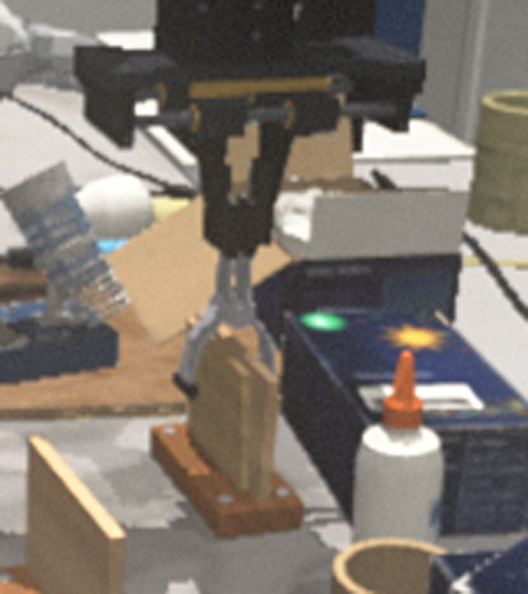

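Emit:
play_rows([
  [0,0,0,0],
  [0,0,0,0],
  [0,0,0,0],
  [0,0,0,0],
  [0,0,0,0],
  [0,0,0,0],
], claw=0.5)

```text
time_s: 10.02
eef_pos: [0.6443, -0.2237, 0.1646]
tcp_rot: [-2.143, -2.297, 0.0]
wrist_force: [0.2, -0.2, -0.8]
width: 0.0424
```

Emit:
play_rows([
  [0,0,0,0],
  [0,0,0,0],
  [0,0,0,0],
  [0,0,0,0],
  [0,0,0,0],
  [0,0,0,0],
], claw=0.95)

```text
time_s: 10.52
eef_pos: [0.6445, -0.2237, 0.1648]
tcp_rot: [2.143, 2.297, 0.0]
wrist_force: [-0.2, 0.3, -0.5]
width: 0.0756
```

```bash
python3 - <<'E'
from h import *
ps=[eyes.capture(n) for n in ("wrist","side")]
for p,n in zip(ps,"ws"):
    im=p["image"]; im=im[100:280,220:420] if n=="w" else im[80:260,300:460]
    cv2.imwrite(f"pics/{n}8.png",cv2.resize(im,None,fx=3.3,fy=3.3,interpolation=2))
for q in ["clamp_pin"]:
    xs=[nets.tip_of(q,p)[0]["pixel"] for p in ps]
    X=tri(ps,xs); print(q,X,[np.round(pr(p,X)-y,1) for p,y in zip(ps,xs)])
s=robot.sense();print(s["eef_pos"],s["wrist_force"],s["width"])
E
```

```text
clamp_pin [ 0.64457144 -0.22664515  0.12366859] [array([0.1, 0. ]), array([-0.,  0.])]
[ 0.64439004 -0.22371406  0.16466326] [-0.68238946  0.71933438  0.57298182] 0.08160499203045513
```

View pics/w8.png

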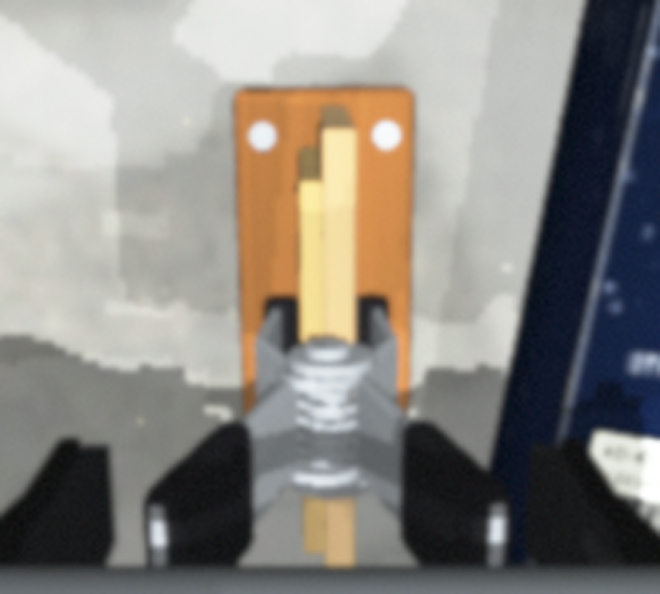

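View pics/s8.png

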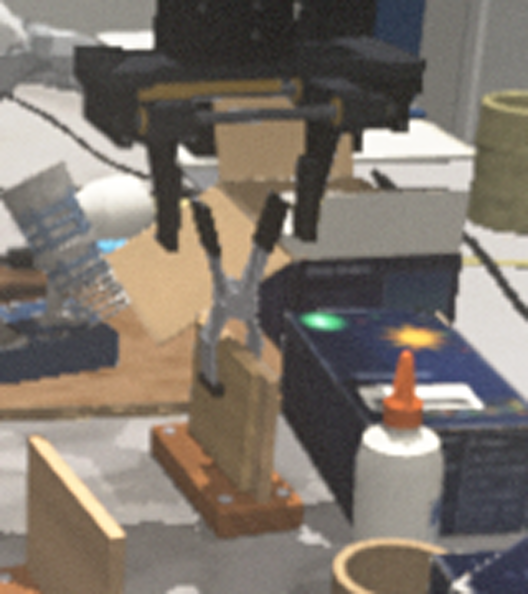

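Closed, the slat is home and the clamp stands upright. Next I back straight up.

Emit:
play_rows([
  [0,0,8,0],
  [0,0,20,0],
  [0,0,40,0],
  [0,0,65,0],
  [0,0,95,0],
  [0,0,125,0],
  [0,0,140,0],
  [0,0,140,0],
], claw=1)

```text
time_s: 11.38
eef_pos: [0.6469, -0.2249, 0.3116]
tcp_rot: [2.135, 2.289, 0.005]
wrist_force: [0.1, 0.2, 0.6]
width: 0.0869
```

```bash
python3 - <<'E'
from h import *
ps=[eyes.capture(n) for n in ("wrist","side")]
for p,n in zip(ps,"ws"):
    im=p["image"]; im=im[100:280,220:420] if n=="w" else im[80:260,300:460]
    cv2.imwrite(f"pics/{n}9.png",cv2.resize(im,None,fx=3.3,fy=3.3,interpolation=2))
for q in ["clamp_pin","work_edge"]:
  try:
    xs=[nets.tip_of(q,p)[0]["pixel"] for p in ps]
    X=tri(ps,xs); print(q,X,[np.round(pr(p,X)-y,1) for p,y in zip(ps,xs)])
  except IndexError: print(q,"missed")
s=robot.sense();print(s["eef_pos"],s["wrist_force"],s["width"])
E
```

```text
clamp_pin [ 0.64576944 -0.2253013   0.12481055] [array([0.5, 0.2]), array([-0.3,  0. ])]
work_edge [ 0.64146818 -0.22540123  0.09907502] [array([-0.3, -0.1]), array([ 0.2, -0. ])]
[ 0.64342429 -0.22321912  0.30243755] [-0.22730053  0.26504717  0.68720141] 0.08677650844136471
```

View pics/w9.png

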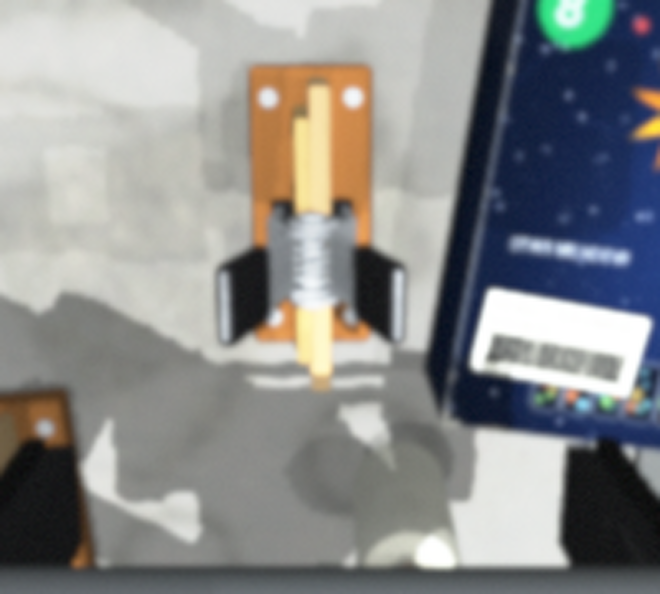

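View pics/s9.png

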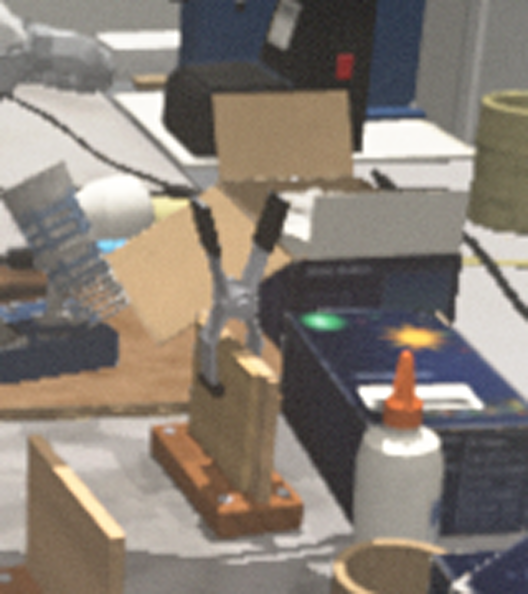

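The clamp sits square and upright at mid-edge, with its pin about 25 mm above the edge and the slat closed.

```bash
python3 -c "
from plant import robot
print(robot.finish_job())"
```

```text
the job is handed in; nothing more can be done
None
```

I squeezed the clamp fully open, lifted it off the parking block and carried it to the doubled board. I lowered it over the middle of the top edge, let the jaws close, and backed the gripper straight up about 140 mm. The job was handed in after about 11.5 s of the 40 s allowed; no verdict is reported.

**Last checks before handing in:**
- **Position:** the pin measured about 25 mm above the edge, about 4 mm off across it and within 1 mm of the middle along it. All are inside the limits.
- **Clamp and slat:** in the wrist and side pictures the jaws are shut, the clamp looks upright and square, and the slat is flush with the board. I judged these by eye and did not measure the angles.
- **Robot:** the gripper was clear of everything, with under 1 N at the wrist.

**Disagreements:** the estimates of the edge's position differed by up to about 10 mm early on, and by a few mm in the later pictures. One network look missed the edge while the clamp hung over it. Even so, the last position readings fitted the pictures to within 1 pixel. No check failed.

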